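# Pack and log out a repair-shop job tote

### The arm

A 6-joint arm with a two-finger parallel gripper is mounted at the origin on the work surface. World frame = base frame: x ahead of the robot, y to its left, z up, the work surface at z = 0. Lengths are in m, angles in rad, forces in N, time in s.
With the tool pointing down it reaches from about 0.225 to 0.875 m from the base axis. Payload 3.4 kg.
Tool frame: the origin (TCP) lies on the centre line of the jaws, within the pads' length; the fingertips stand 17 mm ahead of it and the grasp point (between the pads) lies 2 mm behind it; z points along the fingers, y is the line along which they close (so a half turn about z gives the same grasp; the last joint's range is limited). The gripper opens to 85 mm and grips with 20 to 120 N. Pads are 22 mm wide; open, the fingers measure 114 mm over their backs; the gripper's body (76 mm by 85 mm) begins 54 mm behind the grasp point. The pads swing forward as they close: fully open they stand 13 mm farther back than shut.
Start: joints at [-1.461, 0.276, 1.505, -0, 1.361, -0.121], TCP at [0.132, -0.56, 0.248] pointing down, gripper open.
Joint ranges: [-2.89, 2.89], [-0.75, 2.08], [0.22, 2.7], [-1.18, 4.32], [0.11, 2.71], [-2.7, 2.7]. Speed limits (rad/s): [2.57, 2.57, 3.14, 3.14, 3.14, 3.14].

### API

Orientations are given as a unit quaternion [w, x, y, z].
In Python, from rig import manip gives the robot as it stands.
- The arm moves only by the tool move_arm, never from a script. Its argument "steps" is one flat list of numbers, 7 for each row, row after row: the turn, a rotation vector about the world's x, y, z normalised to -1 to 1, where 1 is 360 degrees, then the shift along the world's x, y, z normalised to -1 to 1, where 1 is 1 m, then the opening, from -1 (shut) to 1 (fully open). A call has exactly 10 rows; each row is the pose to reach, as a shift and turn from the pose commanded when the call began, turning the shorter way round; what a row does not reach only later rows make up. A row lasts 1/10 s, in which the tool goes at most 50 mm and 8.59 degrees, less where a joint would pass 70% of its speed; a pose out of reach is approached as far as the arm can. A call with a number of a shift or a turn outside -1 to 1 is refused whole. A call with a gripper value outside its range is refused whole. The fingers move at their own pace and stop on an object; "squeeze" is the grip in N (left out, the last holds). Time passes only in rows, so rows that repeat a pose let the fingers close, or fill a call up. It gives the time, the measured TCP pose, the force, the opening and the grip force at its end, in the units of the state.
- manip.get_state(): the state, without advancing time (a new reading comes with each control period).
- manip.get_image(name): name is "side" or "top" or "wrist"; returns a dict with "pixels" (400x640x3 uint8, blue, green, red), "fx", "fy", "cx", "cy" (pixels), "D" ([k1, k2, p1, p2, k3] as OpenCV has them; the pictures are not rectified), "R" (3x3) and "t" (3): a world point X has camera coordinates R X + t. Camera axes: x right, y down, z forward; pixel columns grow to the right and rows downward; lengths in m; the calibration is good to about 2 mm. A picture is of the moment at which its call begins. There is no depth.
- manip.sign_off(): hands the job in; it is judged then, once.
The state is a dict: "clock": time; "qpos": joint angles; "qd": joint speeds; "effort": joint torques, N m; "position": TCP position; "ee_rot": TCP orientation; "contact_force": force on the tool from outside, world axes, zero at the start; "moment": the same for the moment, N m; "width": finger opening in m; "gripper_force": force on a finger pad.
Only numpy, scipy, OpenCV 4.12 (cv2) and the standard library are available. Lean on these libraries where they do the work, as an engineer would, in place of code of your own. Each camera call takes 0.05 s, during which the arm holds its last target. There are 200 camera calls.

### The job

Pack the orange job tote: slide every template up out of the wooden rack and stand each in a narrow bay of the tote, lift the bending iron up and off its hook and stand it in its own narrow bay, and stand the round tin of pad cement upright in the square bay; lower the templates and the iron to the bottom of their bays rather than dropping them. When everything is packed, log the job out on the keypad by pressing the white, then the yellow, then the green key fully down, one at a time. Leave the clarinet, spray can and screwdriver where they are.

Things in the scene. Friction and masses are not known exactly. Their poses are not given: they have to be found in the camera images.
- template0: yellow acrylic hole template: a flat plate 80 mm wide (its x), 8 mm thick (its y), 120 mm tall (its z), 100 g. Origin: centre of its bottom edge. Starts upright in a rack slot, top edge 130 mm above the bench. Two to four of the four templates are present, in any slots.
- template1: green acrylic hole template: a flat plate 80 mm wide (its x), 8 mm thick (its y), 120 mm tall (its z), 100 g. Origin: centre of its bottom edge. Starts upright in a rack slot, top edge 130 mm above the bench. Two to four of the four templates are present, in any slots.
- template2: blue acrylic hole template: a flat plate 80 mm wide (its x), 8 mm thick (its y), 120 mm tall (its z), 100 g. Origin: centre of its bottom edge. Starts upright in a rack slot, top edge 130 mm above the bench. Two to four of the four templates are present, in any slots.
- template3: red acrylic hole template: a flat plate 80 mm wide (its x), 8 mm thick (its y), 120 mm tall (its z), 100 g. Origin: centre of its bottom edge. Starts upright in a rack slot, top edge 130 mm above the bench. Two to four of the four templates are present, in any slots.
- rack: fixed beech block with four slots side by side, 96 (x) x 216 (y) x 60 mm high. Origin: centre of its underside. The slots run along its x and lie at y = -72, -24, 24 and 72 mm; each is 11 mm wide, 84 mm long, with its floor 10 mm above the bench (50 mm deep). Templates stand in them, 70 mm showing above the block.
- tote: fixed orange tote, open on top, 180 (x) x 210 (y) mm, rim 56 mm high, inner floor 6 mm above the bench. Origin: centre of its underside. Its -x half: grey insert (top 54 mm) with four upright bays for templates, each 16 mm wide (y), 90 mm long (x), centred at x = -40, y = -72, -24, 24, 72 mm; one template in each, any order. Its +x half: a narrow bay for the iron, a square bay for the tin.
- iron_bay (a point): floor centre of the tote's iron bay: a narrow slot 16 mm wide along the point's y, 75 mm long along its x, 48 mm deep.
- tin_bay (a point): floor centre of the tote's open square bay for the tin: 75 mm (x) x 100 mm (y), walls 50 mm high.
- iron: bending iron, 160 g: flat bar 8 mm thick (its x), 144 mm tall (its z), aluminium, 50 mm wide (its y) with a red head 60 mm wide. Origin: centre of its bottom edge. A slot 24 mm wide, from 70 to 110 mm above the origin, takes the hook; the solid red head spans 110 to 144 mm. It hangs by that slot near the middle of the stand's arm, its flat faces square to the arm.
- stand: fixed hook stand, blue post 16 x 30 mm, 188 mm high, foot 90 x 100 mm. Origin: centre of its underside, under the post. A level steel arm 12 mm wide, 8 mm thick, top face 180 mm above the bench, runs out along the stand's -x to an upturned tip 108 mm from the post's axis; the tip rises 15 mm above the arm's top face.
- hook_tip (a point): top of the upturned tip of the hook arm, 195 mm above the bench; the way off the arm is from the post towards and past this tip.
- tin: squat round brass tin of pad cement, black lid with a pale disc, 54 mm diameter, 40 mm tall, 150 g, standing loose on the bench. Origin: centre of its underside.
- keypad: fixed grey job-logging keypad, 85 (x) x 165 (y) x 40 mm high, with a small display and three round keys in a row along its y, 50 mm apart, in any order of colour. Origin: centre of its underside.
- key_white (a joint): travel of the white key, 0 = up, 0.006 m = fully down (spring, about 5 N at the bottom); it counts as pressed beyond 4.5 mm.
- key_white_top (a point): centre of the top of the white key, 30 mm diameter, 62 mm above the bench when up; press straight down.
- key_yellow (a joint): travel of the yellow key, 0 = up, 0.006 m = fully down (spring, about 5 N at the bottom); it counts as pressed beyond 4.5 mm.
- key_yellow_top (a point): centre of the top of the yellow key, 30 mm diameter, 62 mm above the bench when up; press straight down.
- key_green (a joint): travel of the green key, 0 = up, 0.006 m = fully down (spring, about 5 N at the bottom); it counts as pressed beyond 4.5 mm.
- key_green_top (a point): centre of the top of the green key, 30 mm diameter, 62 mm above the bench when up; press straight down.
- clarinet: bystander: black clarinet joint with silver keys, 220 mm long, on a wooden cradle. Leave alone.
- spray: bystander: spray can, 56 mm diameter, 170 mm tall. Leave alone.
- driver: bystander: screwdriver lying on the bench. Leave alone.
Mind the look-alikes: they are no part of the job. There is more than one size of the template3; the job needs the smaller.

How it is judged:
By the outcome, as a careful person would: the job done as asked, in the order asked, and still so for the second after the job is handed in, with the robot touching nothing.
Of template0, template1, template2, template3 only 2 to 4 are there at a start; the rules pass over those that are not, and their reading is None.
At some moment in a run one of tin may be knocked a few centimetres aside while the robot is not near it.
It also fails if it takes over 210 s, if anything falls off the work surface, if the arm or the gripper's body presses on something with over 40 N, if the wrist force passes 120 N, or if a joint passes its speed limit or range.

## Working session

There is one attempt and no reset: what is moved stays moved. The work goes in short steps, Python scripts to look and compute and a tool call to move; the robot and the scene stay as the last step left them, time stands still between calls to the robot, and variables do not carry over. Pictures are saved under pics/ and viewed, at most 14 in all, crops included, and the job is handed in when it is done.

Besides the shell and the picture viewer there is one more tool, called after ">>>" by a JSON object that holds its "name" and its "arguments". move_arm: Moves the arm, as the interface text tells. Scaled input: -1 to 1 covers 1 m each way for a shift and 360 degrees each way for a turn. Its arguments: {"type":"object","properties":{"steps":{"type":"array"},"squeeze":{"type":"number"}},"required":["steps"]}

```bash
ls; mkdir -p pics
cat > h.py <<'E'
from rig import manip
import numpy as np, cv2, pickle
def snap(name,tag):
    im=manip.get_image(name); pickle.dump(im,open(f'pics/{tag}.pkl','wb')); cv2.imwrite(f'pics/{tag}.png',im['pixels']); return im
def load(tag): return pickle.load(open(f'pics/{tag}.pkl','rb'))
def KD(im): return np.array([[im['fx'],0,im['cx']],[0,im['fy'],im['cy']],[0,0,1.]]),np.array(im['D'],float)
def w(im,u,v,z):
    K,D=KD(im); p=cv2.undistortPoints(np.array([[[u,v]]],float),K,D)[0,0]
    R=np.array(im['R']);t=np.array(im['t']); d=R.T@np.array([p[0],p[1],1]); c=-R.T@t
    return c+d*(z-c[2])/d[2]
def px(im,X):
    K,D=KD(im); return cv2.projectPoints(np.array(X,float).reshape(-1,3),cv2.Rodrigues(np.array(im['R'],float))[0],np.array(im['t'],float),K,D)[0][:,0]
def crop(im,u0,v0,u1,v1,s,fn): cv2.imwrite(f'pics/{fn}.png',cv2.resize(im['pixels'][v0:v1,u0:u1],None,fx=s,fy=s,interpolation=cv2.INTER_CUBIC))
E
python3 - <<'E'
from h import *
a=snap('top','top0');b=snap('side','side0')
for i in(a,b):
    print(-np.array(i['R']).T@np.array(i['t']),i['fx'])
print(manip.get_state())
E
```

```text
pics
[0.41955208 0.04318308 1.37794905] 427.76049048885756
[ 0.42599715 -0.78614465  0.83313466] 402.19091668384175
{'clock': 0.1, 'qpos': array([-1.46102476e+00,  2.76551685e-01,  1.50601278e+00, -1.83814048e-05,
        1.36067795e+00, -1.20993667e-01]), 'qd': array([-0.00093658, -0.00166953, -0.00371668,  0.00016193, -0.00041188,
        0.00016028]), 'effort': array([ 1.22460828e-03, -4.17699766e+01, -2.46404958e+01, -2.37753147e-04,
        5.76964463e-03, -1.17920658e-05]), 'position': array([ 0.13145946, -0.55932248,  0.24751232]), 'ee_rot': array([-8.24918025e-04,  9.93350248e-01,  1.15128641e-01, -4.35841548e-06]), 'contact_force': array([ 0.13789711,  0.31516389, -0.20564395]), 'moment': array([-0.01666473,  0.0221407 ,  0.03421188]), 'gripper_force': 0.0, 'width': 0.08513166837414841}
```

View pics/top0.png

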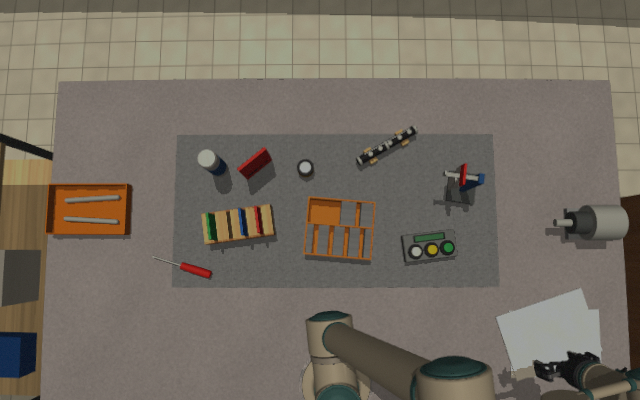

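View pics/side0.png

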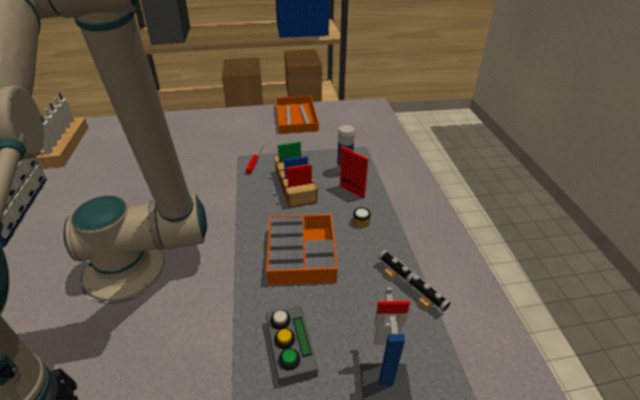

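The top view shows the rack at (238,225) with green (208), blue (241) and red (258) templates. It also shows the tote (340,229), tin (305,168), keypad (430,245) and stand (465,180).

Look-alikes:
- Red template: the small one in the rack at (258,220), or the large free-standing one at (254,162). I choose the rack one.
- Orange tote: (340,229) with bays, or the far tray at (90,210). I choose the first.
- Tin: (305,168), with the spray can's top at (208,160). I choose (305,168).

Run:
```python
from h import *
a=load('top0')
crop(a,195,130,385,270,4,'c1'); crop(a,340,110,500,275,3.6,'c2')
```

```text
(no output)
```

View pics/c1.png

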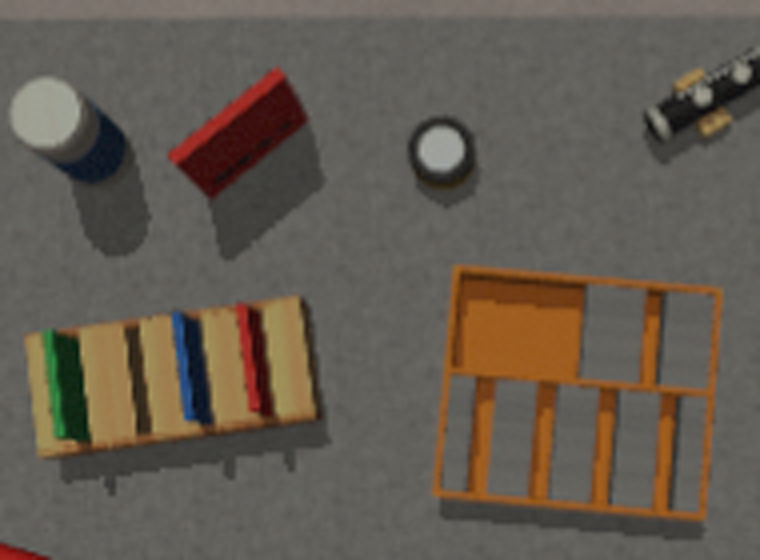

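View pics/c2.png

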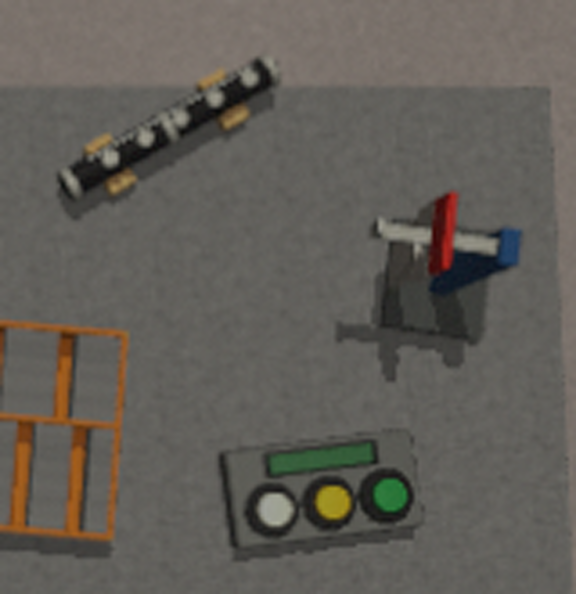

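```bash
cat > fit.py <<'E'
from h import *
from scipy.optimize import least_squares
def fit(im,pts,loc,z):
    W=np.array([w(im,u,v,z)[:2] for u,v in pts]); L=np.array(loc)
    f=lambda p:((np.c_[np.cos(p[2])*L[:,0]-np.sin(p[2])*L[:,1]+p[0],np.sin(p[2])*L[:,0]+np.cos(p[2])*L[:,1]+p[1]])-W).ravel()
    r=least_squares(f,[*W.mean(0),0]); return r.x,np.abs(r.fun).max()
E
python3 - <<'E'
from fit import *
a=load('top0')
c1=lambda x,y:(195+x/4,130+y/4); c2=lambda x,y:(340+x/3.6,110+y/3.6)
print('rack',fit(a,[c1(25,335),c1(300,297),c1(316,418),c1(40,455)],[(.048,.108),(.048,-.108),(-.048,-.108),(-.048,.108)],.06))
print('tote',fit(a,[c1(457,266),c1(721,290),c1(703,520),c1(435,494)],[(.09,.105),(.09,-.105),(-.09,-.105),(-.09,.105)],.056))
for n,p,z in [('green',[(48,331),(61,440)],.13),('blue',[(178,312),(192,421)],.13),('red',[(243,304),(256,411)],.13),
 ('ironbay',[(658,292),(648,388)],.02),('tinbay',[(455,268),(590,283),(580,380),(450,375)],.05)]:
    print(n,[w(a,*c1(*q),z).round(4) for q in p])
print('tin',w(a,*c1(441,148),.04))
for n,p,z in[('white',(273,508),.062),('yel',(333,502),.062),('gr',(392,494),.062),('tip',(381,228),.195),('post',(511,247),.188),('h1',(452,195),.214),('h2',(440,272),.214)]:
    print(n,w(a,*c2(*p),z).round(4))
E
```

```text
rack (array([0.49772997, 0.30240002, 0.13754531]), np.float64(0.001376613855658293))
tote (array([ 0.48579562, -0.01370567, -0.093526  ]), np.float64(0.0021171668449362774))
green [array([0.5267, 0.3795, 0.13  ]), array([0.4468, 0.3678, 0.13  ])]
blue [array([0.5407, 0.2836, 0.13  ]), array([0.4608, 0.2718, 0.13  ])]
red [array([0.5466, 0.2358, 0.13  ]), array([0.4681, 0.2251, 0.13  ])]
ironbay [array([ 0.5672, -0.0787,  0.02  ]), array([ 0.4905, -0.07  ,  0.02  ])]
tinbay [array([0.5829, 0.0825, 0.05  ]), array([ 0.571, -0.023,  0.05 ]), array([ 0.4952, -0.0148,  0.05  ]), array([0.4992, 0.0862, 0.05  ])]
tin [0.68017604 0.09415165 0.04      ]
white [ 0.4142 -0.2463  0.062 ]
yel [ 0.4191 -0.2978  0.062 ]
gr [ 0.4257 -0.3486  0.062 ]
tip [ 0.6319 -0.3071  0.195 ]
post [ 0.6181 -0.4119  0.188 ]
h1 [ 0.6544 -0.3576  0.214 ]
h2 [ 0.5943 -0.3459  0.214 ]
```

>>> {"name": "move_arm", "arguments": {"steps": [0,0,-0.026,0.21,0.42,0.1,1,0,0,-0.026,0.21,0.42,0.1,1,0,0,-0.026,0.21,0.42,0.1,1,0,0,-0.026,0.21,0.42,0.1,1,0,0,-0.026,0.21,0.42,0.1,1,0,0,-0.026,0.21,0.42,0.1,1,0,0,-0.026,0.21,0.42,0.1,1,0,0,-0.026,0.21,0.42,0.1,1,0,0,-0.026,0.21,0.42,0.1,1,0,0,-0.026,0.21,0.42,0.1,1]}}

```text
clock: 1.1
position: [0.3421, -0.1368, 0.349]
ee_rot: [-0.0, 0.999, 0.035, 0.001]
contact_force: [0.8, -1.1, 0.1]
width: 0.0853
gripper_force: 0.0
```

>>> {"name": "move_arm", "arguments": {"steps": [0,0,-0.0256,0.038,0.13,0.05,1,0,0,-0.0256,0.038,0.13,0.05,1,0,0,-0.0256,0.038,0.13,0.05,1,0,0,-0.0256,0.038,0.13,0.05,1,0,0,-0.0256,0.038,0.13,0.05,1,0,0,-0.0256,0.038,0.13,0.05,1,0,0,-0.0256,0.038,0.13,0.05,1,0,0,-0.0256,0.038,0.13,0.05,1,0,0,-0.0256,0.038,0.13,0.05,1,0,0,-0.0256,0.038,0.13,0.05,1]}}

```text
clock: 2.1
position: [0.3794, -0.0104, 0.3982]
ee_rot: [0.0, 0.999, -0.048, -0.0]
contact_force: [1.0, -0.3, 0.4]
width: 0.0855
gripper_force: 0.0
```

Run:
```python
from h import *
s=manip.get_state(); print(s['clock'],s['position'],s['ee_rot'],s['qpos'])
a=snap('wrist','w1'); print(-np.array(a['R']).T@np.array(a['t']),a['fx'])
```

```text
2.1 [ 0.37942371 -0.01044383  0.39819267] [ 3.98488725e-05  9.98870758e-01 -4.75097598e-02 -1.72316213e-04] [-2.11267119e-01 -8.22078444e-02  1.55446849e+00 -1.35471368e-04
  1.66965904e+00  1.45457116e+00]
[ 0.45491208 -0.01802424  0.52403418] 285.8470780617849
```

View pics/w1.png

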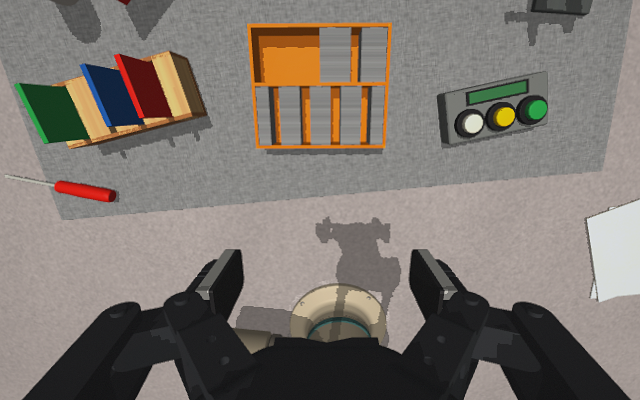

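Run:
```python
from fit import *
a=load('w1')
print('tote',fit(a,[(248,24),(391,24),(386,149),(256,149)],[(.09,.105),(.09,-.105),(-.09,-.105),(-.09,.105)],.056))
for n,p,z in[('white',(470,124),.062),('yel',(505,117),.062),('gr',(536,110),.062),('red1',(118,56),.13),('red2',(134,118),.06),('iron bay',(355,52),.03)]:
    print(n,w(a,*p,z).round(4))
crop(a,235,10,405,160,4.5,'c3')
```

```text
tote (array([ 0.48673754, -0.01207979, -0.09289325]), np.float64(0.0017264907855200212))
white [ 0.4144 -0.2414  0.062 ]
yel [ 0.4201 -0.2958  0.062 ]
gr [ 0.4263 -0.3435  0.062 ]
red1 [0.5473 0.2372 0.13  ]
red2 [0.4743 0.284  0.06  ]
iron bay [ 0.539  -0.0716  0.03  ]
```

View pics/c3.png

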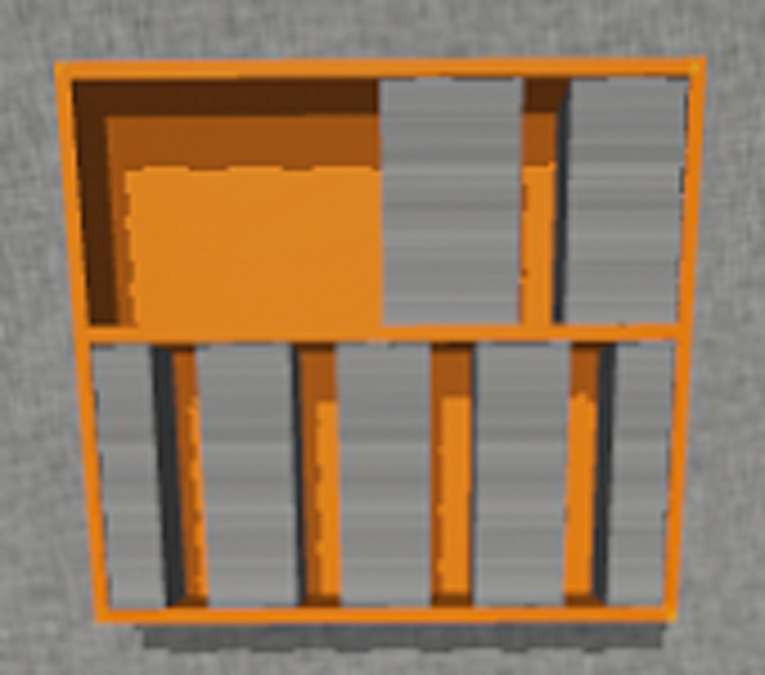

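Run:
```python
from h import *
a=load('w1')
q=lambda x,y,z:w(a,235+x/4.5,10+y/4.5,z)[:2]
T=np.array([.4863,-.0129]);th=-.0932;R=np.array([[np.cos(th),-np.sin(th)],[np.sin(th),np.cos(th)]])
loc=lambda p:(R.T@(p-T)).round(4)
print('iron',[loc(q(*p,.054)) for p in[(522,78),(523,327),(567,78),(556,325)]])
print('tin',[loc(q(*p,.054)) for p in[(75,80),(90,327),(380,80),(382,325)]])
print('bays',[loc(q(*p,.054)) for p in[(150,345),(165,605),(196,345),(209,605),(430,345),(474,345),(570,345),(616,345)]])
for y in(.072,.024,-.024,-.072): print(T+R@[-.04,y])
```

```text
iron [array([ 0.0864, -0.0446]), array([ 0.0109, -0.0466]), array([ 0.0864, -0.0592]), array([ 0.0115, -0.0579])]
tin [array([0.0864, 0.1004]), array([0.0114, 0.1009]), array([0.0859, 0.0014]), array([0.0116, 0.0014])]
bays [array([0.0055, 0.0808]), array([-0.0825,  0.0807]), array([0.0055, 0.0651]), array([-0.0826,  0.0647]), array([ 0.0052, -0.015 ]), array([ 0.0052, -0.03  ]), array([ 0.0051, -0.0628]), array([ 0.0051, -0.0786])]
[0.45317429 0.06251013]
[0.44870716 0.01471845]
[ 0.44424004 -0.03307324]
[ 0.43977291 -0.08086492]
```

>>> {"name": "move_arm", "arguments": {"steps": [0,0,0.0367,0.1275,0.241,-0.15,-0.2,0,0,0.0367,0.1275,0.241,-0.15,-0.2,0,0,0.0367,0.1275,0.241,-0.15,-0.2,0,0,0.0367,0.1275,0.241,-0.15,-0.2,0,0,0.0367,0.1275,0.241,-0.15,-0.2,0,0,0.0367,0.1275,0.241,-0.15,-0.2,0,0,0.0367,0.1275,0.241,-0.15,-0.2,0,0,0.0367,0.1275,0.241,-0.15,-0.2,0,0,0.0367,0.1275,0.241,-0.15,-0.2,0,0,0.0367,0.1275,0.241,-0.15,-0.2], "squeeze": 40}}

```text
clock: 3.15
position: [0.507, 0.23, 0.2497]
ee_rot: [0.0, 0.998, 0.068, 0.001]
contact_force: [0.6, -1.6, 0.5]
width: 0.0343
gripper_force: 0.0
```

Run:
```python
from h import *
s=manip.get_state(); print(s['position'],s['ee_rot'],s['width'],s['qpos'])
a=snap('wrist','w2')
```

```text
[0.50701401 0.23003267 0.24966716] [1.23834824e-04 9.97689702e-01 6.79302037e-02 8.55308204e-04] 0.034333950442850564 [ 3.01352145e-01  2.46882374e-01  1.54240483e+00 -6.52283528e-04
  1.35069853e+00  1.73632521e+00]
```

View pics/w2.png

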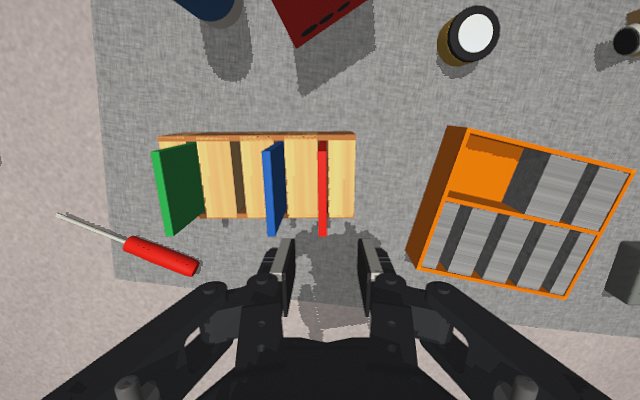

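The wrist view shows red at (322,190), midway between the fingers at 290 and 362, and aligned. Descending to grip.

>>> {"name": "move_arm", "arguments": {"steps": [0,0,0,0,0,-0.045,-0.2,0,0,0,0,0,-0.09,-0.2,0,0,0,0,0,-0.133,-0.2,0,0,0,0,0,-0.133,-0.2,0,0,0,0,0,-0.133,-1,0,0,0,0,0,-0.133,-1,0,0,0,0,0,-0.133,-1,0,0,0,0,0,-0.133,-1,0,0,0,0,0,-0.133,-1,0,0,0,0,0,-0.133,-1], "squeeze": 40}}

```text
clock: 4.2
position: [0.509, 0.2321, 0.1182]
ee_rot: [-0.001, 0.998, 0.069, 0.003]
contact_force: [-0.1, 2.3, 7.4]
width: 0.0076
gripper_force: 42.8
```

>>> {"name": "move_arm", "arguments": {"steps": [0,0,0,0,0,0.02,-1,0,0,0,0,0,0.04,-1,0,0,0,0,0,0.06,-1,0,0,0,0,0,0.08,-1,0,0,0,0,0,0.1,-1,0,0,0,0,0,0.12,-1,0,0,0,0,0,0.135,-1,0,0,0,0,0,0.135,-1,0,0,0,0,0,0.135,-1,0,0,0,0,0,0.135,-1]}}

```text
clock: 5.2
position: [0.5064, 0.2309, 0.2494]
ee_rot: [0.0, 0.998, 0.069, -0.001]
contact_force: [-0.2, -0.7, -1.6]
width: 0.0072
gripper_force: 41.6
```

>>> {"name": "move_arm", "arguments": {"steps": [0,0,-0.0367,-0.0675,-0.311,0,-1,0,0,-0.0367,-0.0675,-0.311,0,-1,0,0,-0.0367,-0.0675,-0.311,0,-1,0,0,-0.0367,-0.0675,-0.311,0,-1,0,0,-0.0367,-0.0675,-0.311,0,-1,0,0,-0.0367,-0.0675,-0.311,0,-1,0,0,-0.0367,-0.0675,-0.311,0,-1,0,0,-0.0367,-0.0675,-0.311,0,-1,0,0,-0.0367,-0.0675,-0.311,0,-1,0,0,-0.0367,-0.0675,-0.311,0,-1]}}

```text
clock: 6.2
position: [0.4395, -0.0787, 0.2499]
ee_rot: [-0.0, 0.999, -0.046, -0.0]
contact_force: [-0.4, -0.5, -0.6]
width: 0.0075
gripper_force: 41.6
```

Run:
```python
from h import *
s=manip.get_state(); print(s['position'],s['ee_rot'],s['width'],s['qpos'])
a=snap('wrist','w3'); crop(a,200,90,460,290,3,'c4')
```

```text
[ 0.43947943 -0.07869768  0.24989992] [-4.46274749e-04  9.98934434e-01 -4.61477735e-02 -4.23947933e-04] 0.007531609867963839 [-3.33751522e-01  7.97453142e-02  1.75225873e+00  6.36823361e-04
  1.31065490e+00  1.32920903e+00]
```

View pics/c4.png

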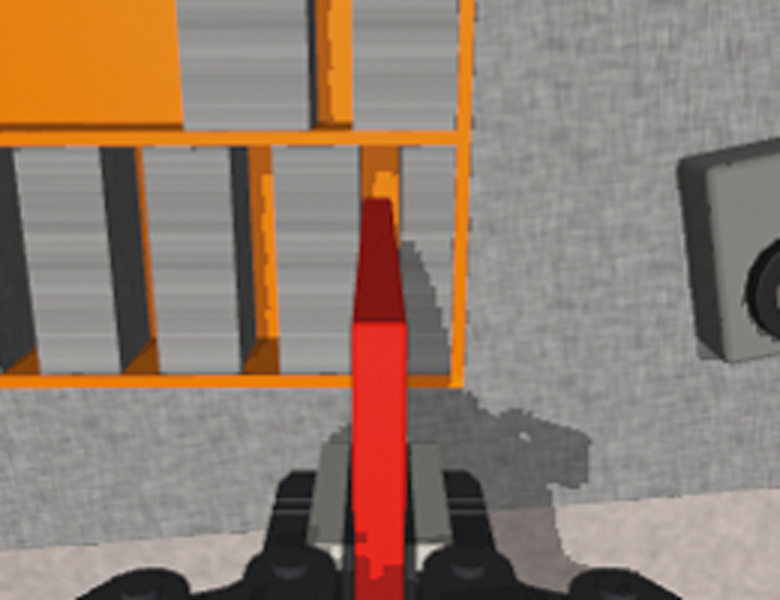

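The red template is held square over bay D at crop (380,200), so I'm lowering it.

>>> {"name": "move_arm", "arguments": {"steps": [0,0,0,0,-0.001,-0.04,-1,0,0,0,0,-0.001,-0.075,-1,0,0,0,0,-0.001,-0.09,-1,0,0,0,0,-0.001,-0.1,-1,0,0,0,0,-0.001,-0.11,-1,0,0,0,0,-0.001,-0.118,-1,0,0,0,0,-0.001,-0.125,-1,0,0,0,0,-0.001,-0.131,-1,0,0,0,0,-0.001,-0.134,-1,0,0,0,0,-0.001,-0.134,-1]}}

```text
clock: 7.25
position: [0.4394, -0.0808, 0.1161]
ee_rot: [-0.0, 0.999, -0.047, -0.0]
contact_force: [0.0, -0.7, -0.6]
width: 0.0074
gripper_force: 41.4
```

>>> {"name": "move_arm", "arguments": {"steps": [0,0,0,0,0,-0.001,-1,0,0,0,0,0,-0.002,-1,0,0,0,0,0,-0.003,-1,0,0,0,0,0,-0.003,-1,0,0,0,0,0,-0.003,-1,0,0,0,0,0,-0.003,-1,0,0,0,0,0,-0.003,-1,0,0,0,0,0,-0.003,-1,0,0,0,0,0,-0.003,-1,0,0,0,0,0,-0.003,-1]}}

```text
clock: 8.25
position: [0.4397, -0.0809, 0.1142]
ee_rot: [0.0, 0.999, -0.047, 0.0]
contact_force: [-1.3, -0.9, 5.4]
width: 0.0072
gripper_force: 42.5
```

>>> {"name": "move_arm", "arguments": {"steps": [0,0,0,0,0,0.001,-0.3,0,0,0,0,0,0.001,-0.3,0,0,0,0,0,0.001,-0.3,0,0,0,0,0,0.001,-0.3,0,0,0,0,0,0.001,-0.3,0,0,0,0,0,0.03,-0.3,0,0,0,0,0,0.06,-0.3,0,0,0,0,0,0.1,-0.3,0,0,0,0,0,0.137,-0.3,0,0,0,0,0,0.137,-0.3]}}

```text
clock: 9.25
position: [0.4426, -0.0818, 0.2553]
ee_rot: [0.002, 0.999, -0.047, 0.005]
contact_force: [1.0, 0.1, 0.8]
width: 0.0298
gripper_force: 0.0
```

>>> {"name": "move_arm", "arguments": {"steps": [0,0,0.0367,0.061,0.359,0,-0.2,0,0,0.0367,0.061,0.359,0,-0.2,0,0,0.0367,0.061,0.359,0,-0.2,0,0,0.0367,0.061,0.359,0,-0.2,0,0,0.0367,0.061,0.359,0,-0.2,0,0,0.0367,0.061,0.359,0,-0.2,0,0,0.0367,0.061,0.359,0,-0.2,0,0,0.0367,0.061,0.359,0,-0.2,0,0,0.0367,0.061,0.359,0,-0.2,0,0,0.0367,0.061,0.359,0,-0.2]}}

```text
clock: 10.25
position: [0.5, 0.2771, 0.2495]
ee_rot: [0.001, 0.998, 0.069, -0.001]
contact_force: [0.3, 0.6, -0.3]
width: 0.0345
gripper_force: 0.0
```

>>> {"name": "move_arm", "arguments": {"steps": [0,0,0,0,0,-0.045,-0.2,0,0,0,0,0,-0.09,-0.2,0,0,0,0,0,-0.135,-0.2,0,0,0,0,0,-0.135,-0.2,0,0,0,0,0,-0.135,-1,0,0,0,0,0,-0.135,-1,0,0,0,0,0,-0.135,-1,0,0,0,0,0,-0.135,-1,0,0,0,0,0,-0.135,-1,0,0,0,0,0,-0.135,-1]}}

```text
clock: 11.25
position: [0.5022, 0.2793, 0.1178]
ee_rot: [-0.001, 0.998, 0.069, 0.002]
contact_force: [-0.5, 1.5, 6.7]
width: 0.0074
gripper_force: 40.4
```

>>> {"name": "move_arm", "arguments": {"steps": [0,0,0,0,0,0.02,-1,0,0,0,0,0,0.04,-1,0,0,0,0,0,0.06,-1,0,0,0,0,0,0.08,-1,0,0,0,0,0,0.1,-1,0,0,0,0,0,0.12,-1,0,0,0,0,0,0.135,-1,0,0,0,0,0,0.135,-1,0,0,0,0,0,0.135,-1,0,0,0,0,0,0.135,-1]}}

```text
clock: 12.25
position: [0.4998, 0.2777, 0.2492]
ee_rot: [0.001, 0.998, 0.069, -0.001]
contact_force: [0.2, -0.0, -1.5]
width: 0.0076
gripper_force: 39.5
```

>>> {"name": "move_arm", "arguments": {"steps": [0,0,-0.0367,-0.0565,-0.311,0,-1,0,0,-0.0367,-0.0565,-0.311,0,-1,0,0,-0.0367,-0.0565,-0.311,0,-1,0,0,-0.0367,-0.0565,-0.311,0,-1,0,0,-0.0367,-0.0565,-0.311,0,-1,0,0,-0.0367,-0.0565,-0.311,0,-1,0,0,-0.0367,-0.0565,-0.311,0,-1,0,0,-0.0367,-0.0565,-0.311,0,-1,0,0,-0.0367,-0.0565,-0.311,0,-1,0,0,-0.0367,-0.0565,-0.311,0,-1]}}

```text
clock: 13.25
position: [0.444, -0.0318, 0.2499]
ee_rot: [-0.0, 0.999, -0.046, -0.0]
contact_force: [-0.6, 0.3, -1.1]
width: 0.0074
gripper_force: 39.6
```

>>> {"name": "move_arm", "arguments": {"steps": [0,0,0,0,0,-0.04,-1,0,0,0,0,0,-0.075,-1,0,0,0,0,0,-0.09,-1,0,0,0,0,0,-0.1,-1,0,0,0,0,0,-0.11,-1,0,0,0,0,0,-0.118,-1,0,0,0,0,0,-0.125,-1,0,0,0,0,0,-0.131,-1,0,0,0,0,0,-0.134,-1,0,0,0,0,0,-0.134,-1]}}

```text
clock: 14.25
position: [0.4439, -0.0328, 0.1161]
ee_rot: [-0.0, 0.999, -0.047, -0.0]
contact_force: [0.2, -0.5, -1.0]
width: 0.0076
gripper_force: 39.6
```

>>> {"name": "move_arm", "arguments": {"steps": [0,0,0,0,0,-0.001,-1,0,0,0,0,0,-0.002,-1,0,0,0,0,0,-0.003,-1,0,0,0,0,0,-0.003,-1,0,0,0,0,0,-0.003,-1,0,0,0,0,0,-0.003,-1,0,0,0,0,0,-0.003,-1,0,0,0,0,0,-0.003,-1,0,0,0,0,0,-0.003,-1,0,0,0,0,0,-0.003,-1]}}

```text
clock: 15.25
position: [0.4442, -0.0329, 0.1138]
ee_rot: [0.0, 0.999, -0.047, 0.0]
contact_force: [-1.6, -0.2, 4.4]
width: 0.0075
gripper_force: 40.6
```

>>> {"name": "move_arm", "arguments": {"steps": [0,0,0,0,0,0.001,-0.3,0,0,0,0,0,0.001,-0.3,0,0,0,0,0,0.001,-0.3,0,0,0,0,0,0.001,-0.3,0,0,0,0,0,0.001,-0.3,0,0,0,0,0,0.03,-0.3,0,0,0,0,0,0.06,-0.3,0,0,0,0,0,0.1,-0.3,0,0,0,0,0,0.137,-0.3,0,0,0,0,0,0.137,-0.3]}}

```text
clock: 16.25
position: [0.4472, -0.0335, 0.2553]
ee_rot: [0.001, 0.999, -0.047, 0.005]
contact_force: [0.1, 0.0, -0.1]
width: 0.0299
gripper_force: 0.0
```

>>> {"name": "move_arm", "arguments": {"steps": [0,0,0.0367,0.043,0.407,0,-0.2,0,0,0.0367,0.043,0.407,0,-0.2,0,0,0.0367,0.043,0.407,0,-0.2,0,0,0.0367,0.043,0.407,0,-0.2,0,0,0.0367,0.043,0.407,0,-0.2,0,0,0.0367,0.043,0.407,0,-0.2,0,0,0.0367,0.043,0.407,0,-0.2,0,0,0.0367,0.043,0.407,0,-0.2,0,0,0.0367,0.043,0.407,0,-0.2,0,0,0.0367,0.043,0.407,0,-0.2]}}

```text
clock: 17.25
position: [0.4865, 0.3756, 0.2486]
ee_rot: [0.001, 0.998, 0.07, -0.001]
contact_force: [-1.1, -0.4, 0.3]
width: 0.0343
gripper_force: 0.0
```

>>> {"name": "move_arm", "arguments": {"steps": [0,0,0,0,0,-0.045,-0.2,0,0,0,0,0,-0.09,-0.2,0,0,0,0,0,-0.135,-0.2,0,0,0,0,0,-0.135,-0.2,0,0,0,0,0,-0.135,-1,0,0,0,0,0,-0.135,-1,0,0,0,0,0,-0.135,-1,0,0,0,0,0,-0.135,-1,0,0,0,0,0,-0.135,-1,0,0,0,0,0,-0.135,-1]}}

```text
clock: 18.25
position: [0.4885, 0.3749, 0.1179]
ee_rot: [-0.001, 0.998, 0.069, 0.002]
contact_force: [-0.2, -0.7, 6.9]
width: 0.0071
gripper_force: 43.2
```

>>> {"name": "move_arm", "arguments": {"steps": [0,0,0,0,0,0.02,-1,0,0,0,0,0,0.04,-1,0,0,0,0,0,0.06,-1,0,0,0,0,0,0.08,-1,0,0,0,0,0,0.1,-1,0,0,0,0,0,0.12,-1,0,0,0,0,0,0.135,-1,0,0,0,0,0,0.135,-1,0,0,0,0,0,0.135,-1,0,0,0,0,0,0.135,-1]}}

```text
clock: 19.25
position: [0.4864, 0.3738, 0.2492]
ee_rot: [0.001, 0.998, 0.069, -0.001]
contact_force: [-0.3, 0.8, -0.0]
width: 0.0073
gripper_force: 42.1
```

>>> {"name": "move_arm", "arguments": {"steps": [0,0,-0.0367,-0.0385,-0.359,0,-1,0,0,-0.0367,-0.0385,-0.359,0,-1,0,0,-0.0367,-0.0385,-0.359,0,-1,0,0,-0.0367,-0.0385,-0.359,0,-1,0,0,-0.0367,-0.0385,-0.359,0,-1,0,0,-0.0367,-0.0385,-0.359,0,-1,0,0,-0.0367,-0.0385,-0.359,0,-1,0,0,-0.0367,-0.0385,-0.359,0,-1,0,0,-0.0367,-0.0385,-0.359,0,-1,0,0,-0.0367,-0.0385,-0.359,0,-1]}}

```text
clock: 20.25
position: [0.4485, 0.0161, 0.2499]
ee_rot: [-0.001, 0.999, -0.047, -0.0]
contact_force: [-0.6, 0.3, -1.1]
width: 0.0074
gripper_force: 42.0
```

>>> {"name": "move_arm", "arguments": {"steps": [0,0,0,0,0,-0.04,-1,0,0,0,0,0,-0.075,-1,0,0,0,0,0,-0.09,-1,0,0,0,0,0,-0.1,-1,0,0,0,0,0,-0.11,-1,0,0,0,0,0,-0.118,-1,0,0,0,0,0,-0.125,-1,0,0,0,0,0,-0.131,-1,0,0,0,0,0,-0.134,-1,0,0,0,0,0,-0.134,-1]}}

```text
clock: 21.25
position: [0.4484, 0.0152, 0.1161]
ee_rot: [0.0, 0.999, -0.047, -0.0]
contact_force: [-0.6, -0.5, -0.5]
width: 0.0071
gripper_force: 42.0
```

>>> {"name": "move_arm", "arguments": {"steps": [0,0,0,0,0,-0.001,-1,0,0,0,0,0,-0.002,-1,0,0,0,0,0,-0.003,-1,0,0,0,0,0,-0.003,-1,0,0,0,0,0,-0.003,-1,0,0,0,0,0,-0.003,-1,0,0,0,0,0,-0.003,-1,0,0,0,0,0,-0.003,-1,0,0,0,0,0,-0.003,-1,0,0,0,0,0,-0.003,-1]}}

```text
clock: 22.25
position: [0.4487, 0.0152, 0.1139]
ee_rot: [0.0, 0.999, -0.047, 0.0]
contact_force: [-1.8, 0.4, 6.0]
width: 0.0073
gripper_force: 42.9
```

>>> {"name": "move_arm", "arguments": {"steps": [0,0,0,0,0,0.001,-0.3,0,0,0,0,0,0.001,-0.3,0,0,0,0,0,0.001,-0.3,0,0,0,0,0,0.001,-0.3,0,0,0,0,0,0.001,-0.3,0,0,0,0,0,0.03,-0.3,0,0,0,0,0,0.06,-0.3,0,0,0,0,0,0.1,-0.3,0,0,0,0,0,0.137,-0.3,0,0,0,0,0,0.137,-0.3]}}

```text
clock: 23.25
position: [0.4517, 0.0149, 0.2553]
ee_rot: [0.0, 0.999, -0.047, 0.005]
contact_force: [0.7, 0.6, -0.2]
width: 0.0301
gripper_force: 0.0
```

>>> {"name": "move_arm", "arguments": {"steps": [0,0,-0.009,0.111,-0.365,0.13,-0.1,0,0,-0.009,0.111,-0.365,0.13,-0.1,0,0,-0.009,0.111,-0.365,0.13,-0.1,0,0,-0.009,0.111,-0.365,0.13,-0.1,0,0,-0.009,0.111,-0.365,0.13,-0.1,0,0,-0.009,0.111,-0.365,0.13,-0.1,0,0,-0.009,0.111,-0.365,0.13,-0.1,0,0,-0.009,0.111,-0.365,0.13,-0.1,0,0,-0.009,0.111,-0.365,0.13,-0.1,0,0,-0.009,0.111,-0.365,0.13,-0.1]}}

```text
clock: 24.25
position: [0.5596, -0.3511, 0.3784]
ee_rot: [-0.001, 0.997, -0.076, -0.001]
contact_force: [-0.6, 0.3, 0.2]
width: 0.0385
gripper_force: 0.0
```

Run:
```python
from h import *
s=manip.get_state(); print(s['position'],s['ee_rot'],s['width'],s['qpos'])
a=snap('wrist','w4')
for n,X in [('tip',[.6319,-.3071,.195]),('head',[.6244,-.3518,.214])]: print(n,px(a,X))
t=snap('top','top4')
A=cv2.resize(a['pixels'][0:260,160:480],(800,650))[:600]; cv2.imwrite('pics/c5.png',A)
```

```text
[ 0.55961364 -0.35114545  0.37840187] [-7.85721320e-04  9.97117189e-01 -7.58662213e-02 -1.00503839e-03] 0.03852773196101013 [-6.65719720e-01  3.78155171e-01  1.04103302e+00  1.90261809e-04
  1.72494896e+00  1.05698408e+00]
tip [[274.0501376  121.87542095]]
head [[316.74056073 123.22708587]]
```

View pics/c5.png

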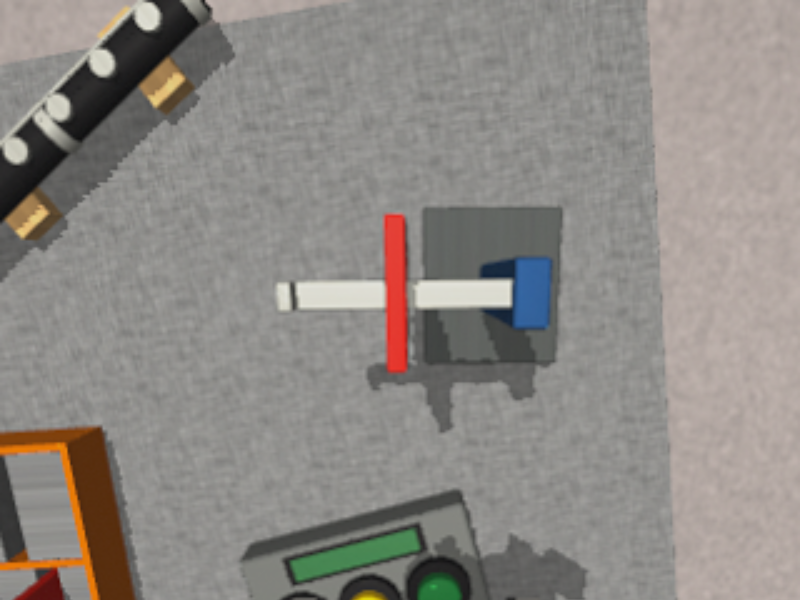

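Run:
```python
from h import *
a=load('w4'); q=lambda x,y,z:w(a,160+x/2.5,y/2.5,z)[:2]
h1=q(395,215,.214);h2=q(397.5,372,.214); print(h1,h2,(h1+h2)/2,np.hypot(*(h1-h2)),np.arctan2(*(h1-h2)[::-1]))
t=q(285,296,.195);p=q(534,292,.188);m=q(395,295,.18);print(t,p,np.hypot(*(t-p)),np.arctan2(-(t-p)[0],(t-p)[1]))
```

```text
[ 0.65803833 -0.35850184] [ 0.59938494 -0.35002272] [ 0.62871163 -0.35426228] 0.05926310333462584 -0.14356850813263783
[ 0.6353507  -0.30776327] [ 0.62085395 -0.41168529] 0.10492827346983885 -0.13860197365833068
```

>>> {"name": "move_arm", "arguments": {"steps": [0,0,0.0016,0.067,-0.0035,-0.04,-0.2,0,0,0.0016,0.067,-0.0035,-0.08,-0.2,0,0,0.0016,0.067,-0.0035,-0.12,-0.2,0,0,0.0016,0.067,-0.0035,-0.145,-0.2,0,0,0.0016,0.067,-0.0035,-0.165,-0.2,0,0,0.0016,0.067,-0.0035,-0.175,-0.2,0,0,0.0016,0.067,-0.0035,-0.175,-0.2,0,0,0.0016,0.067,-0.0035,-0.175,-0.2,0,0,0.0016,0.067,-0.0035,-0.175,-0.2,0,0,0.0016,0.067,-0.0035,-0.175,-0.2], "squeeze": 60}}

```text
clock: 25.35
position: [0.627, -0.3536, 0.207]
ee_rot: [0.001, 0.998, -0.07, 0.001]
contact_force: [-0.2, -0.5, -0.4]
width: 0.0344
gripper_force: 0.0
```

Run:
```python
from h import *
s=manip.get_state(); print(s['position'],s['contact_force'],s['width'])
a=snap('wrist','w5'); b=snap('side','s5')
B=cv2.resize(b['pixels'][230:400,300:470],(600,600),interpolation=cv2.INTER_CUBIC)
cv2.imwrite('pics/c6.png',np.hstack([B[:, 100:500],cv2.resize(a['pixels'][100:320,240:400],(400,600))]))
```

```text
[ 0.62704766 -0.35359408  0.20699885] [-0.23998903 -0.5087652  -0.41589027] 0.034367691310646306
```

View pics/c6.png

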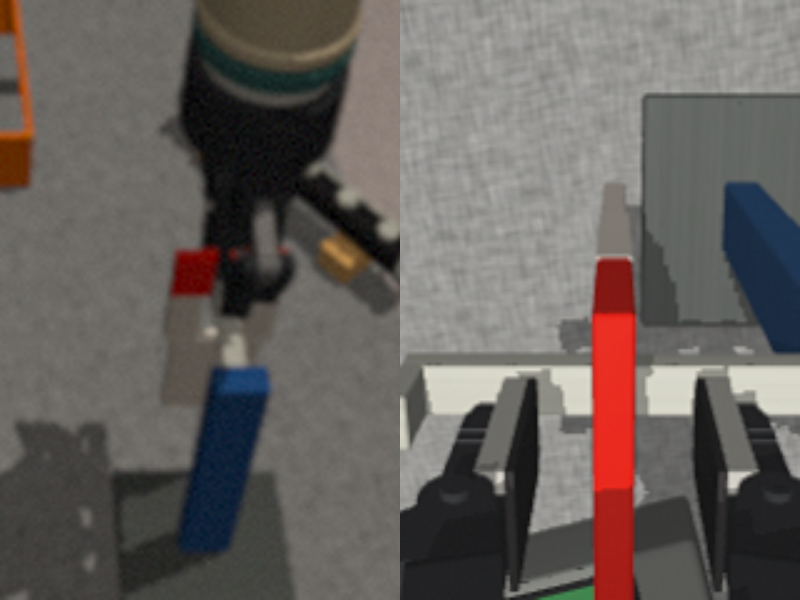

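The iron's red head sits between the fingers at crop (613,400), with the arm below the tips. Closing.

>>> {"name": "move_arm", "arguments": {"steps": [0,0,0,0,0,-0.001,-1,0,0,0,0,0,-0.001,-1,0,0,0,0,0,-0.001,-1,0,0,0,0,0,-0.001,-1,0,0,0,0,0,-0.001,-1,0,0,0,0,0,-0.001,-1,0,0,0,0,0,-0.001,-1,0,0,0,0,0,-0.001,-1,0,0,0,0,0,-0.001,-1,0,0,0,0,0,-0.001,-1], "squeeze": 60}}

```text
clock: 26.45
position: [0.6265, -0.3533, 0.2045]
ee_rot: [0.0, 0.998, -0.07, 0.0]
contact_force: [-0.4, -0.6, 2.4]
width: 0.0066
gripper_force: 60.4
```

>>> {"name": "move_arm", "arguments": {"steps": [0,0,0,0,0,0.005,-1,0,0,0,0,0,0.01,-1,0,0,0,0,0,0.015,-1,0,0,0,0,0,0.02,-1,0,0,0,0,0,0.023,-1,0,0,0,0,0,0.023,-1,0,0,0,0,0,0.023,-1,0,0,0,0,0,0.023,-1,0,0,0,0,0,0.023,-1,0,0,0,0,0,0.023,-1]}}

```text
clock: 27.45
position: [0.6265, -0.3532, 0.2271]
ee_rot: [-0.0, 0.998, -0.07, -0.0]
contact_force: [-0.3, 0.5, -1.5]
width: 0.0064
gripper_force: 60.0
```

>>> {"name": "move_arm", "arguments": {"steps": [0,0,0,0.002,0.015,0,-1,0,0,0,0.004,0.03,0,-1,0,0,0,0.006,0.045,0,-1,0,0,0,0.008,0.06,0,-1,0,0,0,0.011,0.075,0,-1,0,0,0,0.013,0.09,0,-1,0,0,0,0.015,0.105,0,-1,0,0,0,0.015,0.105,0.02,-1,0,0,0,0.015,0.105,0.04,-1,0,0,0,0.015,0.105,0.04,-1]}}

```text
clock: 28.45
position: [0.6431, -0.2481, 0.2707]
ee_rot: [0.001, 0.998, -0.07, 0.003]
contact_force: [-0.3, 0.0, -0.9]
width: 0.0071
gripper_force: 60.0
```

>>> {"name": "move_arm", "arguments": {"steps": [0,0,0.0074,-0.113,0.1795,0,-1,0,0,0.0074,-0.113,0.1795,0,-1,0,0,0.0074,-0.113,0.1795,0,-1,0,0,0.0074,-0.113,0.1795,0,-1,0,0,0.0074,-0.113,0.1795,0,-1,0,0,0.0074,-0.113,0.1795,0,-1,0,0,0.0074,-0.113,0.1795,0,-1,0,0,0.0074,-0.113,0.1795,0,-1,0,0,0.0074,-0.113,0.1795,0,-1,0,0,0.0074,-0.113,0.1795,0,-1]}}

```text
clock: 29.45
position: [0.5291, -0.0698, 0.2669]
ee_rot: [0.0, 0.999, -0.047, -0.0]
contact_force: [-0.8, -0.8, -1.4]
width: 0.0066
gripper_force: 60.0
```

Run:
```python
from h import *
s=manip.get_state(); print(s['position'],s['ee_rot'],s['width'])
a=snap('wrist','w6'); b=snap('side','s6')
cv2.imwrite('pics/c7.png',np.hstack([cv2.resize(b['pixels'][150:310,240:373],(400,480),interpolation=cv2.INTER_CUBIC),cv2.resize(a['pixels'][100:300,240:400],(400,500))[:480]]))
```

```text
[ 0.52912389 -0.06977767  0.26686779] [ 6.30181720e-05  9.98878265e-01 -4.73513281e-02 -2.44727359e-04] 0.006616237203086768
```

View pics/c7.png

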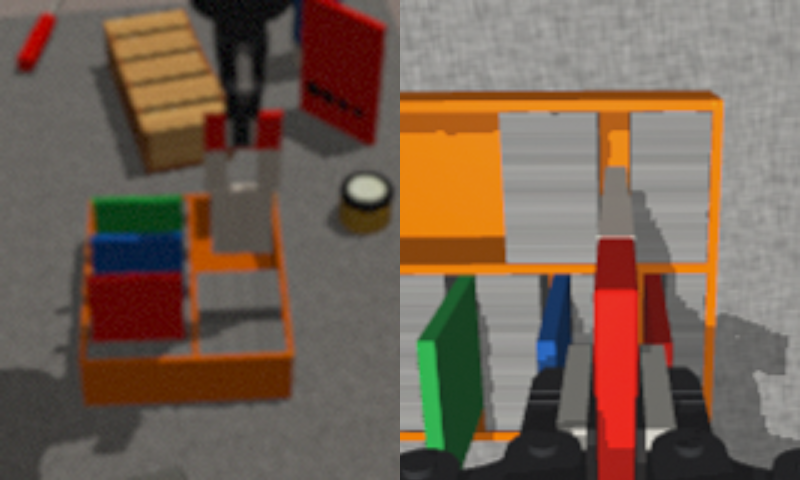

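The iron is lined up over its bay at wrist crop (615,180), and all three templates are seated. Lowering.

>>> {"name": "move_arm", "arguments": {"steps": [0,0,0,0,0,-0.035,-1,0,0,0,0,0,-0.065,-1,0,0,0,0,0,-0.08,-1,0,0,0,0,0,-0.09,-1,0,0,0,0,0,-0.1,-1,0,0,0,0,0,-0.108,-1,0,0,0,0,0,-0.115,-1,0,0,0,0,0,-0.12,-1,0,0,0,0,0,-0.124,-1,0,0,0,0,0,-0.124,-1]}}

```text
clock: 30.55
position: [0.5283, -0.0687, 0.143]
ee_rot: [-0.0, 0.999, -0.047, -0.0]
contact_force: [0.1, -0.2, -1.8]
width: 0.0068
gripper_force: 59.9
```

>>> {"name": "move_arm", "arguments": {"steps": [0,0,0,0,0,-0.001,-1,0,0,0,0,0,-0.002,-1,0,0,0,0,0,-0.003,-1,0,0,0,0,0,-0.004,-1,0,0,0,0,0,-0.004,-1,0,0,0,0,0,-0.004,-1,0,0,0,0,0,-0.004,-1,0,0,0,0,0,-0.004,-1,0,0,0,0,0,-0.004,-1,0,0,0,0,0,-0.004,-1]}}

```text
clock: 31.55
position: [0.5288, -0.0689, 0.1404]
ee_rot: [0.0, 0.999, -0.047, 0.001]
contact_force: [-1.4, -0.3, 4.6]
width: 0.0071
gripper_force: 61.0
```

>>> {"name": "move_arm", "arguments": {"steps": [0,0,0,0,0,0.001,-0.3,0,0,0,0,0,0.001,-0.3,0,0,0,0,0,0.001,-0.3,0,0,0,0,0,0.001,-0.3,0,0,0,0,0,0.001,-0.3,0,0,0,0,0,0.03,-0.3,0,0,0,0,0,0.06,-0.3,0,0,0,0,0,0.1,-0.3,0,0,0,0,0,0.121,-0.3,0,0,0,0,0,0.121,-0.3]}}

```text
clock: 32.55
position: [0.5305, -0.0693, 0.2639]
ee_rot: [0.001, 0.999, -0.047, 0.004]
contact_force: [0.2, 0.1, -0.2]
width: 0.0297
gripper_force: 0.0
```

>>> {"name": "move_arm", "arguments": {"steps": [0,0,0,0.071,0.149,0,1,0,0,0,0.071,0.149,0,1,0,0,0,0.071,0.149,0,1,0,0,0,0.071,0.149,0,1,0,0,0,0.071,0.149,0,1,0,0,0,0.071,0.149,0,1,0,0,0,0.071,0.149,0,1,0,0,0,0.071,0.149,0,1,0,0,0,0.071,0.149,0,1,0,0,0,0.071,0.149,0,1]}}

```text
clock: 33.55
position: [0.5994, 0.0794, 0.2606]
ee_rot: [0.0, 0.999, -0.047, 0.0]
contact_force: [0.2, -0.2, -0.3]
width: 0.0855
gripper_force: 0.0
```

Run:
```python
from h import *
s=manip.get_state(); print(s['position'],s['ee_rot'],s['width'])
a=snap('wrist','w7'); print(px(a,[.68,.094,.04]))
```

```text
[0.59939078 0.07940966 0.2605901 ] [ 7.84423111e-05  9.98881017e-01 -4.72935323e-02  1.72680191e-04] 0.08550054934920559
[[306.64964108 108.50553507]]
```

View pics/w7.png

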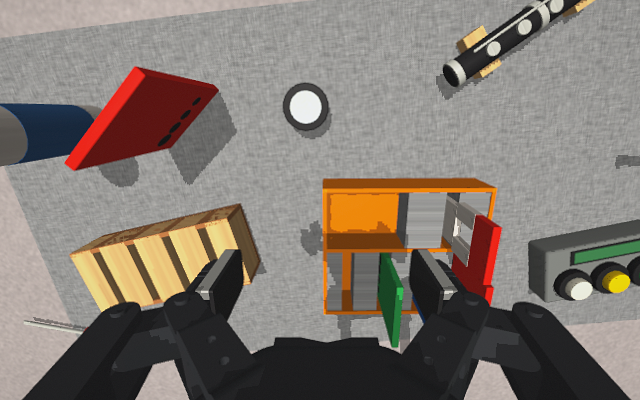

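>>> {"name": "move_arm", "arguments": {"steps": [0,0,0,0.04,0.007,0,1,0,0,0,0.081,0.014,0,1,0,0,0,0.081,0.014,-0.045,1,0,0,0,0.081,0.014,-0.09,1,0,0,0,0.081,0.014,-0.13,1,0,0,0,0.081,0.014,-0.17,1,0,0,0,0.081,0.014,-0.2,1,0,0,0,0.081,0.014,-0.22,1,0,0,0,0.081,0.014,-0.229,1,0,0,0,0.081,0.014,-0.229,1], "squeeze": 40}}

```text
clock: 34.6
position: [0.6798, 0.094, 0.0301]
ee_rot: [0.0, 0.999, -0.047, -0.001]
contact_force: [-0.7, 0.5, -0.8]
width: 0.085
gripper_force: 0.0
```

>>> {"name": "move_arm", "arguments": {"steps": [0,0,0,0,0,0,-1,0,0,0,0,0,0,-1,0,0,0,0,0,0,-1,0,0,0,0,0,0,-1,0,0,0,0,0,0,-1,0,0,0,0,0,0,-1,0,0,0,0,0,0,-1,0,0,0,0,0,0,-1,0,0,0,0,0,0,-1,0,0,0,0,0,0,-1]}}

```text
clock: 35.6
position: [0.6819, 0.0944, 0.0335]
ee_rot: [-0.0, 0.999, -0.047, 0.002]
contact_force: [1.2, 0.4, 7.0]
width: 0.0526
gripper_force: 42.6
```

>>> {"name": "move_arm", "arguments": {"steps": [0,0,0,0,0,0.02,-1,0,0,0,0,0,0.05,-1,0,0,0,0,0,0.08,-1,0,0,0,0,0,0.12,-1,0,0,0,0,0,0.15,-1,0,0,0,0,0,0.169,-1,0,0,0,0,0,0.169,-1,0,0,0,0,0,0.169,-1,0,0,0,0,0,0.169,-1,0,0,0,0,0,0.169,-1]}}

```text
clock: 36.6
position: [0.6796, 0.0942, 0.1982]
ee_rot: [0.0, 0.999, -0.047, -0.002]
contact_force: [-0.8, 0.4, -1.2]
width: 0.0531
gripper_force: 42.3
```

>>> {"name": "move_arm", "arguments": {"steps": [0,0,0,-0.138,-0.061,0,-1,0,0,0,-0.138,-0.061,0,-1,0,0,0,-0.138,-0.061,0,-1,0,0,0,-0.138,-0.061,0,-1,0,0,0,-0.138,-0.061,0,-1,0,0,0,-0.138,-0.061,0,-1,0,0,0,-0.138,-0.061,0,-1,0,0,0,-0.138,-0.061,0,-1,0,0,0,-0.138,-0.061,0,-1,0,0,0,-0.138,-0.061,0,-1]}}

```text
clock: 37.6
position: [0.5429, 0.0334, 0.2001]
ee_rot: [0.0, 0.999, -0.047, -0.0]
contact_force: [-0.4, 0.1, -2.0]
width: 0.0528
gripper_force: 42.4
```

Run:
```python
from h import *
a=snap('wrist','w8')
cv2.imwrite('pics/c8.png',cv2.resize(a['pixels'][60:360,160:560],(800,600)))
```

```text
(no output)
```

View pics/c8.png

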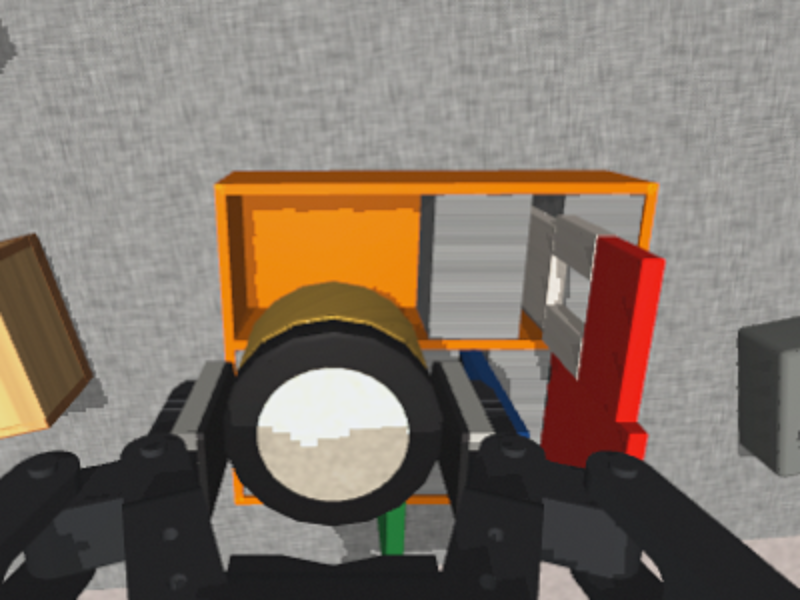

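Run:
```python
from h import *
a=load('w8'); print(w(a,160+333/2,60+434/2,.2067))
for u,v in[(230,195),(420,195),(420,338),(236,338)]: print(w(a,160+u/2,60+v/2,.055))
```

```text
[0.54305517 0.03286932 0.2067    ]
[0.58094533 0.07827895 0.055     ]
[ 0.57249483 -0.01159372  0.055     ]
[ 0.49906058 -0.00802055  0.055     ]
[0.50787606 0.08591856 0.055     ]
```

The tin is held centred on the TCP at crop (333,434), over the square bay. The iron is standing in its bay. Lowering.

>>> {"name": "move_arm", "arguments": {"steps": [0,0,0,0.001,0.002,-0.03,-1,0,0,0,0.001,0.002,-0.06,-1,0,0,0,0.001,0.002,-0.085,-1,0,0,0,0.001,0.002,-0.105,-1,0,0,0,0.001,0.002,-0.12,-1,0,0,0,0.001,0.002,-0.135,-1,0,0,0,0.001,0.002,-0.145,-1,0,0,0,0.001,0.002,-0.152,-1,0,0,0,0.001,0.002,-0.157,-1,0,0,0,0.001,0.002,-0.157,-1]}}

```text
clock: 38.65
position: [0.5434, 0.0352, 0.043]
ee_rot: [0.0, 0.999, -0.047, -0.0]
contact_force: [0.3, -0.1, -0.8]
width: 0.0528
gripper_force: 42.4
```

>>> {"name": "move_arm", "arguments": {"steps": [0,0,0,0,0,-0.001,-1,0,0,0,0,0,-0.002,-1,0,0,0,0,0,-0.003,-1,0,0,0,0,0,-0.004,-1,0,0,0,0,0,-0.005,-1,0,0,0,0,0,-0.005,-1,0,0,0,0,0,-0.005,-1,0,0,0,0,0,-0.005,-1,0,0,0,0,0,-0.005,-1,0,0,0,0,0,-0.005,-1]}}

```text
clock: 39.65
position: [0.5436, 0.0352, 0.0394]
ee_rot: [0.0, 0.999, -0.047, 0.0]
contact_force: [-1.7, -0.9, 6.0]
width: 0.0524
gripper_force: 43.2
```

>>> {"name": "move_arm", "arguments": {"steps": [0,0,0,0,0,0.001,0.38,0,0,0,0,0,0.001,0.38,0,0,0,0,0,0.001,0.38,0,0,0,0,0,0.001,0.38,0,0,0,0,0,0.001,0.38,0,0,0,0,0,0.02,0.38,0,0,0,0,0,0.05,0.38,0,0,0,0,0,0.09,0.38,0,0,0,0,0,0.132,0.38,0,0,0,0,0,0.162,0.38]}}

```text
clock: 40.65
position: [0.5443, 0.0352, 0.2031]
ee_rot: [0.0, 0.999, -0.047, 0.002]
contact_force: [-0.4, 0.1, 0.4]
width: 0.0591
gripper_force: 0.0
```

>>> {"name": "move_arm", "arguments": {"steps": [0,0,0.0325,-0.13,-0.279,0,-1,0,0,0.0325,-0.13,-0.279,0,-1,0,0,0.0325,-0.13,-0.279,0,-1,0,0,0.0325,-0.13,-0.279,0,-1,0,0,0.0325,-0.13,-0.279,0,-1,0,0,0.0325,-0.13,-0.279,0,-1,0,0,0.0325,-0.13,-0.279,0,-1,0,0,0.0325,-0.13,-0.279,0,-1,0,0,0.0325,-0.13,-0.279,0,-1,0,0,0.0325,-0.13,-0.279,0,-1]}}

```text
clock: 41.65
position: [0.4141, -0.2422, 0.2002]
ee_rot: [-0.0, 0.998, 0.056, 0.0]
contact_force: [0.9, 0.3, 0.2]
width: -0.0003
gripper_force: 0.0
```

Run:
```python
from h import *
s=manip.get_state(); print(s['position'],s['ee_rot'],s['width'])
a=snap('wrist','w9'); t=snap('top','top9')
for n,X in[('w',[.4143,-.244,.062]),('y',[.4196,-.297,.062]),('g',[.426,-.346,.062])]: print(n,px(a,X))
cv2.imwrite('pics/c9.png',np.vstack([cv2.resize(a['pixels'][60:300,160:560],(500,300)),cv2.resize(t['pixels'][185:285,290:457],(500,300),interpolation=cv2.INTER_CUBIC)]))
```

```text
[ 0.41405632 -0.24223457  0.20020584] [-4.72080663e-04  9.98416549e-01  5.62509602e-02  3.01596344e-05] -0.0002834679931373637
w [[327.52497097 193.5136124 ]]
y [[382.88695654 194.18241447]]
g [[434.20339277 193.31639992]]
```

View pics/c9.png

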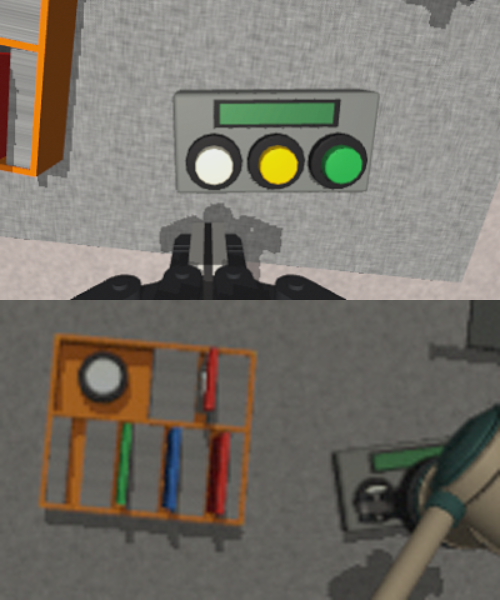

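Everything is packed: the top crop shows the tin in the square bay, the iron in its bay, and three templates in theirs. The keys match the estimates to about 3 px. Pressing white.

>>> {"name": "move_arm", "arguments": {"steps": [0,0,0,0.001,-0.0025,-0.045,-1,0,0,0,0.001,-0.0025,-0.09,-1,0,0,0,0.001,-0.0025,-0.11,-1,0,0,0,0.001,-0.0025,-0.118,-1,0,0,0,0.001,-0.0025,-0.123,-1,0,0,0,0.001,-0.0025,-0.128,-1,0,0,0,0.001,-0.0025,-0.132,-1,0,0,0,0.001,-0.0025,-0.132,-1,0,0,0,0.001,-0.0025,-0.132,-1,0,0,0,0.001,-0.0025,-0.132,-1]}}

```text
clock: 42.75
position: [0.4151, -0.2458, 0.0726]
ee_rot: [0.0, 0.998, 0.055, 0.001]
contact_force: [-6.3, 7.0, 28.5]
width: -0.0002
gripper_force: 14.2
```

>>> {"name": "move_arm", "arguments": {"steps": [0,0,0,0,0,0.02,-1,0,0,0,0,0,0.042,-1,0,0,0,0,0,0.042,-1,0,0,0,0.003,-0.025,0.042,-1,0,0,0,0.0055,-0.0505,0.042,-1,0,0,0,0.0055,-0.0505,0.042,-1,0,0,0,0.0055,-0.0505,0.042,-1,0,0,0,0.0055,-0.0505,0.042,-1,0,0,0,0.0055,-0.0505,0.042,-1,0,0,0,0.0055,-0.0505,0.042,-1]}}

```text
clock: 43.75
position: [0.4199, -0.2961, 0.1103]
ee_rot: [-0.0, 0.998, 0.056, -0.0]
contact_force: [0.1, 0.3, -0.2]
width: -0.0004
gripper_force: 0.0
```

>>> {"name": "move_arm", "arguments": {"steps": [0,0,0,0,0,-0.02,-1,0,0,0,0,0,-0.028,-1,0,0,0,0,0,-0.032,-1,0,0,0,0,0,-0.036,-1,0,0,0,0,0,-0.039,-1,0,0,0,0,0,-0.041,-1,0,0,0,0,0,-0.041,-1,0,0,0,0,0,-0.041,-1,0,0,0,0,0,-0.041,-1,0,0,0,0,0,-0.041,-1]}}

```text
clock: 44.75
position: [0.4195, -0.296, 0.0727]
ee_rot: [-0.0, 0.998, 0.055, -0.0]
contact_force: [-6.6, 6.1, 25.8]
width: 0.0001
gripper_force: 12.9
```

>>> {"name": "move_arm", "arguments": {"steps": [0,0,0,0,0,0.02,-1,0,0,0,0,0,0.041,-1,0,0,0,0,0,0.041,-1,0,0,0,0.003,-0.025,0.041,-1,0,0,0,0.0065,-0.0495,0.041,-1,0,0,0,0.0065,-0.0495,0.041,-1,0,0,0,0.0065,-0.0495,0.041,-1,0,0,0,0.0065,-0.0495,0.041,-1,0,0,0,0.0065,-0.0495,0.041,-1,0,0,0,0.0065,-0.0495,0.041,-1]}}

```text
clock: 45.75
position: [0.4264, -0.3455, 0.1102]
ee_rot: [-0.0, 0.998, 0.056, -0.0]
contact_force: [0.7, -0.7, -0.2]
width: -0.0005
gripper_force: 0.0
```

>>> {"name": "move_arm", "arguments": {"steps": [0,0,0,0,0,-0.02,-1,0,0,0,0,0,-0.028,-1,0,0,0,0,0,-0.032,-1,0,0,0,0,0,-0.036,-1,0,0,0,0,0,-0.039,-1,0,0,0,0,0,-0.041,-1,0,0,0,0,0,-0.041,-1,0,0,0,0,0,-0.041,-1,0,0,0,0,0,-0.041,-1,0,0,0,0,0,-0.041,-1]}}

```text
clock: 46.75
position: [0.4261, -0.3455, 0.0727]
ee_rot: [-0.0, 0.998, 0.055, -0.0]
contact_force: [-5.8, 6.7, 22.9]
width: 0.0004
gripper_force: 11.6
```

>>> {"name": "move_arm", "arguments": {"steps": [0,0,0,0,0,0.02,-1,0,0,0,0,0,0.05,-1,0,0,0,0,0,0.09,-1,0,0,0,0,0,0.13,-1,0,0,0,0,0,0.17,-1,0,0,0,0,0,0.19,-1,0,0,0,0,0,0.19,-1,0,0,0,0,0,0.19,-1,0,0,0,0,0,0.19,-1,0,0,0,0,0,0.19,-1]}}

```text
clock: 47.75
position: [0.426, -0.3458, 0.2576]
ee_rot: [-0.001, 0.998, 0.055, -0.001]
contact_force: [0.1, 0.4, -0.2]
width: -0.0
gripper_force: 0.0
```

Run:
```python
from h import *
t=snap('top','t10'); o=load('top9')
d=cv2.absdiff(t['pixels'],o['pixels'])[185:270,295:380]; print('tote diff',d.max(),(d>40).sum())
o=load('top0'); d=cv2.absdiff(t['pixels'],o['pixels']).max(2)
for n,(u0,v0,u1,v1) in dict(clar=(350,120,420,170),spray=(190,140,230,190),bigred=(235,145,272,182),driver=(150,250,215,280)).items(): print(n,(d[v0:v1,u0:u1]>40).sum())
print(manip.sign_off())
```

```text
tote diff 14 0
clar 0
spray 0
bigred 0
driver 0
the job is handed in; nothing more can be done
None
```

The job is done and handed in: the three templates in the rack (green, blue and the smaller red), the iron and the tin are all in their tote bays. The white, yellow and green keys were then pressed fully down in that order, and the clarinet, spray can and screwdriver look unmoved in the last top picture.

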